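Stack the rivet pots on their foot

TASK

Put the rivet tower together on its round wooden foot where the foot stands: the tall blue pot in the foot, then the red pot, then the low white pot, and last the black lid, one after another, each fully home in the one below. Keep the pots and the lid upright all the while, and leave the beeswax, the tape measure and the wooden edge slicker where they lie.

Things in the scene. Friction and masses are not known exactly. Their poses are not given: they have to be found in the camera images.
- blue_pot: Tall blue round plastic pot of steel rivets (fixed fill), loose, 90 g. Diameter 56 mm, height 54 mm, mouth 49 mm. Below, a plug (42 mm across, 6 mm high) drops into the mouth or foot under it with 3.5 mm play all round, till the shoulder rests on the rim; on the table it stands on the plug. Straight wall from 6 to 54 mm. Origin: centre of the plug's underside; z up. Home in the foot, origin 6 mm above the foot's origin.
- red_pot: Middle-sized red round plastic pot of brass rivets (fixed fill), loose, 90 g. Diameter 56 mm, height 42 mm, mouth 49 mm. Below, a plug (42 mm across, 6 mm high) drops into the mouth or foot under it with 3.5 mm play all round, till the shoulder rests on the rim; on the table it stands on the plug. Straight wall from 6 to 42 mm. Origin: centre of the plug's underside; z up. Home on the blue pot, origin 48 mm above the blue pot's origin.
- white_pot: Low white round plastic pot of copper rivets (fixed fill), loose, 90 g. Diameter 56 mm, height 30 mm, mouth 49 mm. Below, a plug (42 mm across, 6 mm high) drops into the mouth or foot under it with 3.5 mm play all round, till the shoulder rests on the rim; on the table it stands on the plug. Straight wall from 6 to 30 mm. Origin: centre of the plug's underside; z up. Home on the red pot, origin 36 mm above the red pot's origin.
- tower_lid: Black round lid, loose, 70 g, 56 mm across, with an upright brass knob in the middle. Plug as on the pots (42 mm across, 6 mm high) below, disc from 6 to 10 mm and knob, 20 mm across, from 10 to 37 mm above the origin, which is the centre of the plug's underside; z up. Grip it by the knob, above the disc. Home on the white pot its origin is 24 mm above the white pot's origin.
- tower_foot: Pale wooden disc that stands fixed on the table, 76 mm in diameter, 12 mm high, with a round recess 49 mm in diameter and 7 mm deep in its top for the plug of the lowest pot. Origin: centre of its underside, on the table; z up. It may stand at any of the places where the pots and the lid may stand.
- wax: Bystander: loose yellow round cake of beeswax, 48 mm in diameter, 16 mm high; origin under its centre, on the table. Leave it alone.
- measure: Bystander: loose teal tape measure, about 64 x 80 x 25 mm, with a yellow tab; origin under its body, on the table. Leave it alone.
- slicker: Bystander: loose turned brown wooden edge slicker, lying down, 22 x 101 x 16 mm; origin under its middle, long axis along its own y. Leave it alone. Beyond it, to the left, is the fixed desk lamp: its head hangs 0.35 to 0.43 m above the table at x 0.46 to 0.52 and y 0.35 to 0.55 (m), the pole behind it; an arm that comes from the left must pass nearer the robot than it.
Mind the look-alikes: they are no part of the job. Of the things that look like the tower_foot, take the one that is farthest to the robot's left at the start. What is shaped like the tower_lid but purple is not meant.

How it is judged:
By the outcome, as a careful person would: the job done as asked, in the order asked, and still so for the second after the job is handed in, with the robot touching nothing.
It also fails if it takes over 112 s, if anything falls off the work surface, if the arm or the gripper's body presses on something with over 40 N, if the wrist force passes 120 N, or if a joint passes its speed limit or range.

ROBOT

A 7-joint arm with a two-finger parallel gripper is mounted at the origin on a cart in front of the work surface, level with it; the furniture and walls round the work are solid. World frame = base frame: x ahead of the robot, y to its left, z up, the work surface at z = 0. Lengths are in m, angles in rad, forces in N, time in s.
With the tool pointing down it reaches from about 0.425 to 0.875 m from the base axis. Payload 4.7 kg.
Tool frame: the origin (TCP) lies at the very end of the fingers, on their centre line; the grasp point (between the pads) lies 19 mm behind it; z points along the fingers, y is the line along which they close (so a half turn about z gives the same grasp; the last joint's range is limited). The gripper opens to 87 mm and grips with 3 to 60 N. Pads are 19 mm wide; open, the fingers measure 117 mm over their backs; the gripper's body (75 mm by 190 mm) begins 51 mm behind the grasp point.
Start: joints at [-1.187, 0.321, -0.07, 1.45, 0.023, 1.371, -0.057], TCP at [0.235, 0.606, 0.223] pointing down, gripper open.
Joint ranges: [-2.86, 2.86], [-0.3, 2.09], [-1.38, 1.24], [0.06, 2.45], [-1.56, 4.7], [0.09, 2.05], [-2.69, 2.69]. Speed limits (rad/s): [2.57, 2.57, 3.14, 3.14, 3.14, 3.14, 3.14].

INTERFACE

Orientations are given as a rotation vector (axis times angle).
In Python, from bench import ctrl gives the robot as it stands.
- The arm moves only by the tool jog_arm, never from a script. Its argument "commands" is a list of rows, each a list of 7 numbers: the opening, from 0 (shut) to 1 (fully open), then the shift along the world's x, y, z scaled (see below), then the turn, a rotation vector about the world's x, y, z scaled (see below). A call has exactly 5 rows; each row is the pose to reach, as a shift and turn from the pose commanded when the call began; what a row does not reach only later rows make up. The controller multiplies each number of a shift by 0.5 m and each number of a turn by 30 degrees. A row lasts 1/12 s, in which the tool goes at most 41.7 mm and 7.16 degrees, less where a joint would pass 70% of its speed; a pose out of reach is approached as far as the arm can. A call with a number of a shift or a turn outside -1 to 1 is refused whole. A call with a gripper value outside its range is refused whole. The fingers move at their own pace and stop on an object; "grip_force" is the grip in N (left out, the last holds). Time passes only in rows, so rows that repeat a pose let the fingers close, or fill a call up. It gives the time, the measured TCP pose, the force, the opening and the grip force at its end, in the units of the state.
- ctrl.get_state(): the state, without advancing time (a new reading comes with each control period).
- ctrl.get_image(name): name is "side" or "top" or "wrist"; returns a dict with "frame" (420x560x3 uint8, red, green, blue), "vfov" (degrees; the focal length in pixels is half the picture's height over the tangent of half this angle, whatever the lens; pixels are square), "cx", "cy" (the principal point, pixels), "camera_from_world" (4x4, takes a point from world to camera coordinates); the wrist camera has in their place "mount" (4x4, takes a point from camera to tool coordinates, whose origin is the TCP and whose axes are the flange's). Camera axes: x right, y down, z forward; pixel columns grow to the right and rows downward; lengths in m; the calibration is good to about 2 mm. A picture is of the moment at which its call begins: read the wrist's pose just before it. There is no depth.
- ctrl.close_job(): hands the job in; it is judged then, once.
The state is a dict: "time": time; "joint_positions": joint angles; "qd": joint speeds; "joint_torque": joint torques, N m; "position": TCP position; "tool_rot": TCP orientation; "ft_force": force on the tool from outside, world axes, zero at the start; "torque": the same for the moment, N m; "grip_width": opening from 0.0 (shut) to 1.0 (fully open); "grip_force": force on a finger pad.
Only numpy, scipy, OpenCV 4.12 (cv2) and the standard library are available. Lean on these libraries where they do the work, as an engineer would, in place of code of your own. Each camera call takes 0.05 s, during which the arm holds its last target. There are 200 camera calls.

## Working session

There is one attempt and no reset: what is moved stays moved. The work goes in short steps, Python scripts to look and compute and a tool call to move; the robot and the scene stay as the last step left them, time stands still between calls to the robot, and variables do not carry over. Pictures are saved under pics/ and viewed, at most 18 in all, crops included, and the job is handed in when it is done.

Besides the shell and the picture viewer there is one more tool, called after "Request:" as name(argument=value, ...), one argument or row to a line, values as JSON. jog_arm: Moves the arm, as the interface text tells. Shifts and turns lie within -1 to 1; 1 stands for 0.5 m of shift or 30 degrees of turn. Its arguments: {"type":"object","properties":{"commands":{"type":"array","items":{"type":"array","items":{"type":"number","minimum":-1,"maximum":1}}},"grip_force":{"type":"number"}},"required":["commands"]}

```bash
mkdir -p pics; ls
cat > h.py <<'E'
import numpy as np, cv2
from bench import ctrl
from scipy.spatial.transform import Rotation as R
def grab(n,fn=None):
    s=ctrl.get_state(); d=ctrl.get_image(n); f=d["frame"]
    if fn: cv2.imwrite("pics/"+fn,f[:,:,::-1])
    if n=="wrist":
        T=np.eye(4);T[:3,:3]=R.from_rotvec(s["tool_rot"]).as_matrix();T[:3,3]=s["position"]
        d["wc"]=T@np.array(d["mount"])
    else: d["wc"]=np.linalg.inv(np.array(d["camera_from_world"]))
    return d
def foc(d): return d["frame"].shape[0]/2/np.tan(np.radians(d["vfov"])/2)
def ray(d,u,v,z):
    r=d["wc"][:3,:3]@np.array([(u-d["cx"])/foc(d),(v-d["cy"])/foc(d),1]);o=d["wc"][:3,3]
    return o+r*(z-o[2])/r[2]
def proj(d,p):
    q=np.linalg.inv(d["wc"])@np.append(p,1); return q[:2]/q[2]*foc(d)+[d["cx"],d["cy"]]
E
python3 - <<'E'
from h import *
for n in("top","side","wrist"):
    d=grab(n,n+"0.png"); print(n,d["vfov"],d["cx"],d["cy"],d["wc"].round(3).tolist(),[k for k in d])
s=ctrl.get_state();print(s)
E
```

```text
pics
top 56.994412933485705 280.51119995962677 202.57836289485334 [[0.014, -0.987, 0.161, 0.391], [-1.0, -0.014, -0.001, -0.027], [0.004, -0.161, -0.987, 0.954], [0.0, 0.0, 0.0, 1.0]] ['frame', 'vfov', 'cx', 'cy', 'camera_from_world', 'wc']
side 44.09972898514782 276.6567687162829 203.90578035224684 [[0.948, -0.199, 0.25, 0.207], [-0.319, -0.642, 0.697, -0.915], [0.021, -0.74, -0.672, 0.916], [0.0, 0.0, 0.0, 1.0]] ['frame', 'vfov', 'cx', 'cy', 'camera_from_world', 'wc']
wrist 61.31095530919317 283.98736132275985 207.66892142515692 [[0.362, 0.901, 0.241, 0.17], [0.932, -0.349, -0.095, 0.632], [-0.002, 0.259, -0.966, 0.384], [0.0, 0.0, 0.0, 1.0]] ['frame', 'vfov', 'cx', 'cy', 'mount', 'wc']
{'time': 0.15, 'joint_positions': array([-1.18687325,  0.32168231, -0.07010562,  1.45138066,  0.02259852,
        1.37083576, -0.05685631]), 'qd': array([-0.00113078, -0.00365455,  0.00081308, -0.00155574,  0.00042781,
       -0.00071297,  0.00170813]), 'joint_torque': array([-1.37622951e-04, -4.91794574e+01, -4.04774314e-01, -3.12879360e+01,
       -6.40393468e-02,  4.04785154e-02,  1.27460480e-04]), 'position': array([0.2348197 , 0.60564432, 0.22170081]), 'tool_rot': array([-5.77440047e-01, -3.08786315e+00,  2.36493175e-03]), 'ft_force': array([0.41394477, 0.48105455, 0.08102305]), 'torque': array([ 0.01150512, -0.02999388,  0.04386448]), 'grip_force': 0.0, 'grip_width': 1.0021200192718054}
```

View pics/top0.png

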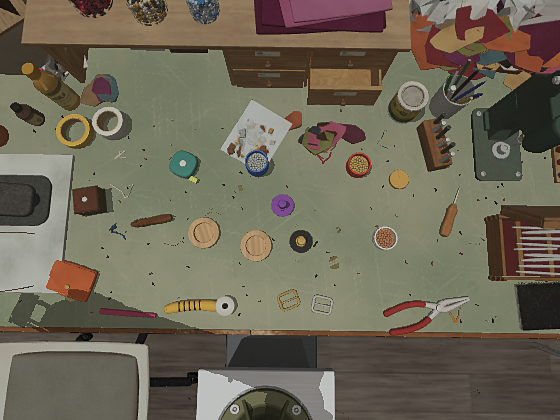

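View pics/side0.png

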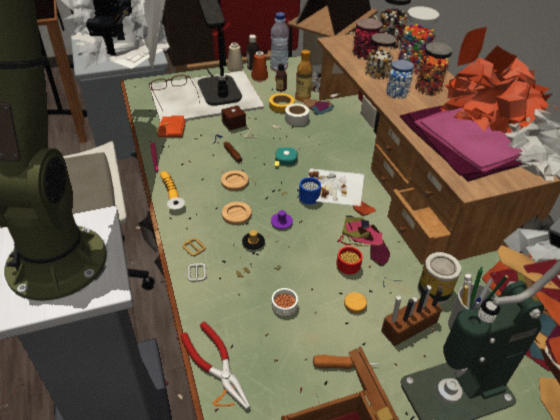

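Candidates, by top-view pixel:
- **Feet:** (204,232) and (255,245). The one farthest left (+y) is (204,232).
- **Lids:** black (301,240) and purple (283,205). The black one is meant.
- **Pots:** blue (257,162), red (358,164), white (385,238).

I'll confirm with a crop and measure.

Run:
```python
from h import *
d=grab("top"); f=d["frame"]
cv2.imwrite("pics/crop.png",cv2.resize(f[140:280,130:410],None,fx=2.8,fy=2.8,interpolation=cv2.INTER_CUBIC)[:,:,::-1])
hsv=cv2.cvtColor(f,cv2.COLOR_RGB2HSV)
def blob(name,lo,hi,c,r,z):
    m=cv2.inRange(hsv,lo,hi); k=np.zeros_like(m); cv2.circle(k,c,r,255,-1); m&=k
    p=cv2.convexHull(cv2.findNonZero(m)); M=cv2.moments(p); u,v=M["m10"]/M["m00"],M["m01"]/M["m00"]
    P=ray(d,u,v,z); D=2*np.sqrt(M["m00"]/np.pi)*np.linalg.norm(ray(d,u+1,v,z)-P)
    print(name,(round(u,1),round(v,1)),P.round(4),"diam",round(D,4))
blob("foot",(8,60,120),(25,200,255),(204,232),22,.012)
blob("foot2",(8,60,120),(25,200,255),(255,245),22,.012)
blob("blue",(105,120,40),(125,255,255),(257,162),20,.045)
blob("red",(0,170,60),(6,255,255),(358,164),20,.035)
blob("white",(0,0,150),(180,50,255),(385,238),18,.03)
blob("lid",(0,0,0),(180,255,60),(301,240),16,.01)
blob("knob",(12,80,70),(30,255,255),(301,240),12,.037)
blob("wax",(12,120,100),(30,255,255),(399,179),15,.016)
for c in [(204,232),(301,240),(385,238)]: print(f[c[1],c[0]-14:c[0]+15:4].tolist())
```

```text
foot (203.3, 231.3) [0.4708 0.1589 0.012 ] diam 0.0763
foot2 (255.1, 245.4) [0.4385 0.0319 0.012 ] diam 0.0742
blue (256.5, 162.7) [0.6361 0.0315 0.045 ] diam 0.0594
red (357.9, 164.8) [ 0.6372 -0.2163  0.035 ] diam 0.0584
white (385.5, 237.6) [ 0.4604 -0.2801  0.03  ] diam 0.0549
lid (301.8, 241.2) [ 0.4503 -0.0813  0.01  ] diam 0.0564
knob (300.4, 241.0) [ 0.449  -0.0764  0.037 ] diam 0.0235
wax (398.9, 178.8) [ 0.6081 -0.3214  0.016 ] diam 0.0456
[[171, 140, 103], [139, 113, 81], [174, 143, 105], [165, 135, 98], [165, 135, 99], [179, 149, 109], [174, 142, 105], [185, 150, 109]]
[[131, 135, 110], [49, 47, 43], [63, 57, 46], [177, 149, 89], [172, 144, 87], [37, 36, 32], [43, 42, 40], [135, 138, 113]]
[[132, 137, 111], [172, 175, 162], [149, 101, 71], [103, 71, 51], [161, 111, 79], [85, 58, 42], [90, 89, 81], [132, 134, 110]]
```

View pics/crop.png

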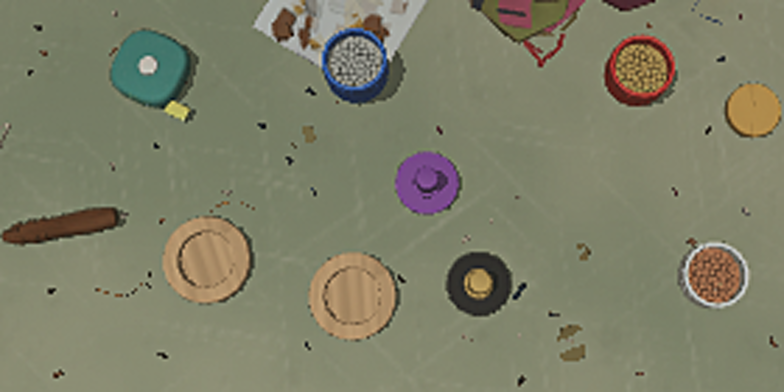

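The crop confirms it: the left foot is at crop (207,259), with foot2 to its right. The black lid with the brass knob is at (479,283), and the purple look-alike at (428,182). The measured diameters match the specs. First I go round the lamp on the near side to hover over the foot.

Request:
jog_arm(
  commands=[
    [1, 0.006, -0.075, 0, 0, 0, 0.14],
    [1, 0.012, -0.15, 0, 0, 0, 0.28],
    [1, 0.018, -0.225, 0, 0, 0, 0.42],
    [1, 0.024, -0.3, 0, 0, 0, 0.56],
    [1, 0.03, -0.372, 0, 0, 0, 0.7],
  ],
)

```text
time: 0.62
position: [0.2499, 0.4179, 0.2222]
tool_rot: [0.0, -3.141, 0.001]
ft_force: [1.1, -0.3, 0.5]
grip_width: 1.002
grip_force: 0.0
```

Request:
jog_arm(
  commands=[
    [1, 0.044, -0.064, 0, 0, 0, 0],
    [1, 0.088, -0.128, 0, 0, 0, 0],
    [1, 0.132, -0.192, 0, 0, 0, 0],
    [1, 0.176, -0.256, 0, 0, 0, 0],
    [1, 0.22, -0.32, 0, 0, 0, 0],
  ],
)

```text
time: 1.03
position: [0.3606, 0.2583, 0.2227]
tool_rot: [0.005, 3.141, 0.001]
ft_force: [0.5, 0.0, -0.1]
grip_width: 1.0
grip_force: 0.0
```

Request:
jog_arm(
  commands=[
    [1, 0.044, -0.04, 0, 0, 0, 0],
    [1, 0.088, -0.08, 0, 0, 0, 0],
    [1, 0.132, -0.12, 0, 0, 0, 0],
    [1, 0.176, -0.16, 0, 0, 0, 0],
    [1, 0.22, -0.202, 0, 0, 0, 0],
  ],
)

```text
time: 1.45
position: [0.4707, 0.1581, 0.2227]
tool_rot: [0.005, 3.141, 0.001]
ft_force: [-0.1, -0.1, -0.4]
grip_width: 0.999
grip_force: 0.0
```

Request:
jog_arm(
  commands=[
    [1, 0, 0, 0, 0, 0, 0],
    [1, 0, 0, 0, 0, 0, 0],
    [1, 0, 0, 0, 0, 0, 0],
    [1, 0, 0, 0, 0, 0, 0],
    [1, 0, 0, 0, 0, 0, 0],
  ],
)

```text
time: 1.87
position: [0.4691, 0.1603, 0.2226]
tool_rot: [-0.001, -3.141, -0.001]
ft_force: [0.0, -0.4, -0.5]
grip_width: 0.998
grip_force: 0.0
```

Run:
```python
from h import *
d=grab("wrist","w1.png"); s=ctrl.get_state(); print(s["position"],s["tool_rot"],s["time"]); print(proj(d,[.4708,.1589,.012]), d["wc"].round(3).tolist())
```

```text
[0.46924867 0.16012161 0.22259425] [-1.71193503e-03 -3.14146627e+00 -5.51453116e-04] 1.9167
[282.08688159 181.51083128] [[0.001, 0.966, 0.258, 0.4], [1.0, -0.001, -0.0, 0.161], [0.0, 0.258, -0.966, 0.385], [0.0, 0.0, 0.0, 1.0]]
```

View pics/w1.png

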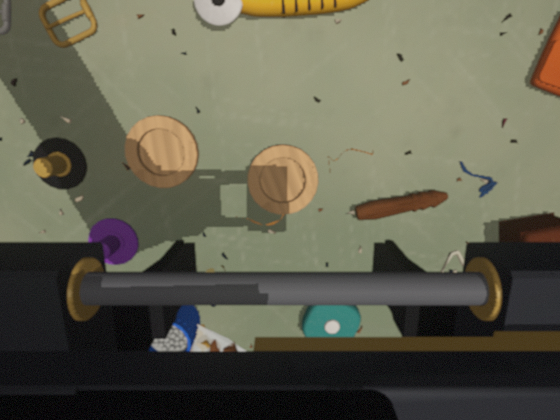

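The foot is at (283,180) in the wrist view, close to the predicted (282,181.5). The look-alike foot is at (162,151), and part of the blue pot shows at (170,345). I'll measure the foot here, then go to blue.

```bash
cat >> h.py <<'E'
def wblob(name,lo,hi,p,z,D,n="wrist",fn=None,k=1.25):
    """colour hull round the expected point p (at height z), expected diameter D"""
    d=grab(n,fn); f=d["frame"]; hsv=cv2.cvtColor(f,cv2.COLOR_RGB2HSV); c=proj(d,[p[0],p[1],z])
    rp=np.linalg.norm(proj(d,[p[0],p[1]+D/2,z])-c)
    m=cv2.inRange(hsv,lo,hi); kk=np.zeros_like(m); cv2.circle(kk,tuple(int(x) for x in c.round()),int(rp*k),255,-1); m&=kk
    m=cv2.morphologyEx(m,cv2.MORPH_OPEN,np.ones((3,3),np.uint8))
    (u,v),(a,b),t=cv2.fitEllipse(cv2.convexHull(cv2.findNonZero(m)))
    P=ray(d,u,v,z); g=np.linalg.norm(ray(d,u+1,v,z)-P)
    print(name,"px",(round(u,1),round(v,1)),"pred",c.round(1),"axes mm",(round(a*g*1e3,1),round(b*g*1e3,1)),"P",P.round(4)); return P
E
python3 - <<'E'
from h import *
wblob("foot",(8,70,50),(25,255,255),(.4708,.1589),.012,.076)
print(ctrl.get_state()["position"])
E
```

```text
foot px (282.0, 181.8) pred [282.3 181.4] axes mm (np.float64(75.1), np.float64(84.1)) P [0.4712 0.1586 0.012 ]
[0.46938576 0.15998828 0.22263308]
```

Request:
jog_arm(
  commands=[
    [1, 0.05, -0.052, 0, 0, 0, 0],
    [1, 0.1, -0.104, 0, 0, 0, 0],
    [1, 0.15, -0.156, 0, 0, 0, 0],
    [1, 0.2, -0.208, 0, 0, 0, 0],
    [1, 0.25, -0.26, 0, 0, 0, 0],
  ],
)

```text
time: 2.38
position: [0.5958, 0.0287, 0.2228]
tool_rot: [0.002, 3.141, 0.001]
ft_force: [-0.4, 0.4, -0.0]
grip_width: 0.997
grip_force: 0.0
```

Request:
jog_arm(
  commands=[
    [1, 0.04, 0, 0.03, 0, 0, 0],
    [1, 0.08, 0, 0.06, 0, 0, 0],
    [1, 0.08, 0, 0.08, 0, 0, 0],
    [1, 0.08, 0, 0.08, 0, 0, 0],
    [1, 0.08, 0, 0.08, 0, 0, 0],
  ],
)

```text
time: 2.8
position: [0.6346, 0.0296, 0.2626]
tool_rot: [0.004, 3.142, 0.0]
ft_force: [-0.5, -0.3, -0.8]
grip_width: 1.002
grip_force: 0.0
```

Run:
```python
from h import *
wblob("blue",(105,100,20),(125,255,255),(.636,.031),.054,.056,fn="w2.png")
print(ctrl.get_state()["position"],ctrl.get_state()["tool_rot"])
```

```text
blue px (285.6, 182.0) pred [284.7 181.5] axes mm (np.float64(53.8), np.float64(57.4)) P [0.6366 0.0319 0.054 ]
[0.63404668 0.02965256 0.26207072] [-3.71487562e-03 -3.14054077e+00 -6.47924491e-04]
```

View pics/w2.png

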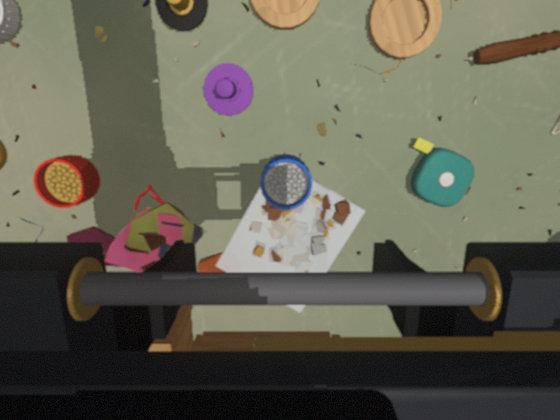

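The blue rim is at (286,182) and agrees with the top view. Descending to grasp.

Request:
jog_arm(
  commands=[
    [1, 0.005, 0.004, -0.07, 0, 0, 0],
    [1, 0.005, 0.004, -0.14, 0, 0, 0],
    [1, 0.005, 0.004, -0.21, 0, 0, 0],
    [1, 0.005, 0.004, -0.28, 0, 0, 0],
    [1, 0.005, 0.004, -0.35, 0, 0, 0],
  ],
)

```text
time: 3.27
position: [0.6357, 0.0318, 0.0856]
tool_rot: [-0.004, -3.141, -0.001]
ft_force: [0.5, 0.6, -1.2]
grip_width: 0.999
grip_force: 0.0
```

Request:
jog_arm(
  commands=[
    [1, 0, 0, -0.05, 0, 0, 0],
    [1, 0, 0, -0.1, 0, 0, 0],
    [1, 0, 0, -0.13, 0, 0, 0],
    [1, 0, 0, -0.13, 0, 0, 0],
    [1, 0, 0, -0.13, 0, 0, 0],
  ],
)

```text
time: 3.68
position: [0.6357, 0.0315, 0.0217]
tool_rot: [-0.004, -3.139, -0.0]
ft_force: [0.4, -0.5, 0.7]
grip_width: 1.004
grip_force: 0.0
```

Request:
jog_arm(
  commands=[
    [0.55, 0, 0, 0, 0, 0, 0],
    [0.55, 0, 0, 0, 0, 0, 0],
    [0.55, 0, 0, 0, 0, 0, 0],
    [0.55, 0, 0, 0, 0, 0, 0],
    [0.55, 0, 0, 0, 0, 0, 0],
  ],
  grip_force=15,
)

```text
time: 4.1
position: [0.6379, 0.0311, 0.0234]
tool_rot: [0.005, 3.14, 0.001]
ft_force: [0.3, 0.4, -0.8]
grip_width: 0.712
grip_force: 0.0
```

Request:
jog_arm(
  commands=[
    [0.55, 0, 0, 0, 0, 0, 0],
    [0.55, 0, 0, 0, 0, 0, 0],
    [0.55, 0, 0, 0, 0, 0, 0],
    [0.55, 0, 0, 0, 0, 0, 0],
    [0.55, 0, 0, 0, 0, 0, 0],
  ],
)

```text
time: 4.52
position: [0.6377, 0.0311, 0.023]
tool_rot: [0.005, 3.141, 0.0]
ft_force: [-0.7, -0.3, 4.5]
grip_width: 0.637
grip_force: 15.0
```

Request:
jog_arm(
  commands=[
    [0.55, 0, 0, 0.03, 0, 0, 0],
    [0.55, 0, 0, 0.07, 0, 0, 0],
    [0.55, 0, 0, 0.12, 0, 0, 0],
    [0.55, -0.04, 0.03, 0.12, 0, 0, 0],
    [0.55, -0.08, 0.06, 0.12, 0, 0, 0],
  ],
)

```text
time: 4.93
position: [0.5988, 0.0597, 0.0839]
tool_rot: [0.01, 3.138, -0.001]
ft_force: [-0.7, 0.9, -0.7]
grip_width: 0.634
grip_force: 15.0
```

Request:
jog_arm(
  commands=[
    [0.55, -0.05, 0.04, 0, 0, 0, 0],
    [0.55, -0.1, 0.08, 0, 0, 0, 0],
    [0.55, -0.15, 0.12, 0, 0, 0, 0],
    [0.55, -0.2, 0.155, 0, 0, 0, 0],
    [0.55, -0.252, 0.195, 0, 0, 0, 0],
  ],
)

```text
time: 5.35
position: [0.47, 0.1587, 0.0821]
tool_rot: [-0.006, -3.141, 0.001]
ft_force: [1.3, 0.3, 0.2]
grip_width: 0.636
grip_force: 15.0
```

Request:
jog_arm(
  commands=[
    [0.55, 0, 0, -0.03, 0, 0, 0],
    [0.55, 0, 0, -0.06, 0, 0, 0],
    [0.55, 0, 0, -0.07, 0, 0, 0],
    [0.55, 0, 0, -0.07, 0, 0, 0],
    [0.55, 0, 0, -0.07, 0, 0, 0],
  ],
)

```text
time: 5.77
position: [0.4715, 0.158, 0.0474]
tool_rot: [-0.007, -3.141, 0.001]
ft_force: [0.3, -0.2, -0.7]
grip_width: 0.631
grip_force: 15.0
```

Run:
```python
from h import *
wblob("blue",(105,100,20),(125,255,255),(.471,.1585),.068,.056,fn="w3.png")
wblob("foot",(8,70,50),(25,255,255),(.471,.1585),.012,.076)
print(ctrl.get_state()["position"],ctrl.get_state()["tool_rot"])
```

```text
blue px (284.0, 278.6) pred [283.6 275.4] axes mm (np.float64(57.3), np.float64(67.8)) P [0.4725 0.1586 0.068 ]
foot px (284.8, 224.9) pred [283.5 232.2] axes mm (np.float64(71.9), np.float64(75.0)) P [0.4665 0.1593 0.012 ]
[0.47224132 0.15834854 0.04814437] [6.55309012e-03 3.14063706e+00 4.40570585e-04]
```

View pics/w3.png

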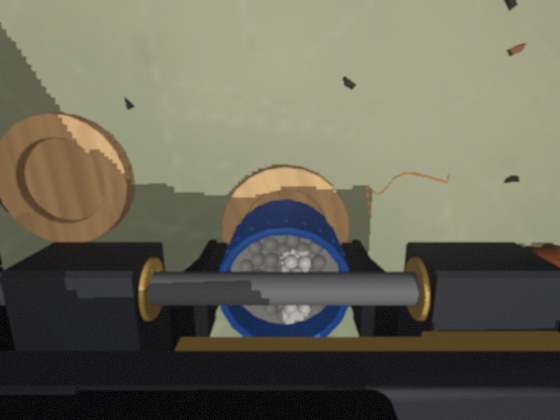

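The pot (cols 220–347) sits centred over the foot (222–348). Lowering.

Request:
jog_arm(
  commands=[
    [0.55, 0, 0, -0.01, 0, 0, 0],
    [0.55, 0, 0, -0.018, 0, 0, 0],
    [0.55, 0, 0, -0.026, 0, 0, 0],
    [0.55, 0, 0, -0.034, 0, 0, 0],
    [0.55, 0, 0, -0.036, 0, 0, 0],
  ],
)

```text
time: 6.28
position: [0.4709, 0.1584, 0.0289]
tool_rot: [-0.005, -3.14, 0.001]
ft_force: [-2.7, -0.7, 6.3]
grip_width: 0.631
grip_force: 15.0
```

Request:
jog_arm(
  commands=[
    [0.55, 0, 0, -0.002, 0, 0, 0],
    [0.55, 0, 0, -0.002, 0, 0, 0],
    [0.55, 0, 0, -0.002, 0, 0, 0],
    [0.55, 0, 0, -0.002, 0, 0, 0],
    [0.55, 0, 0, -0.002, 0, 0, 0],
  ],
)

```text
time: 6.7
position: [0.4709, 0.1584, 0.029]
tool_rot: [-0.005, -3.14, 0.0]
ft_force: [-3.0, -1.9, 5.4]
grip_width: 0.633
grip_force: 15.0
```

Run:
```python
from h import *
wblob("blue",(105,100,20),(125,255,255),(.471,.1585),.06,.056)
s=ctrl.get_state();print(s["position"],s["ft_force"])
```

```text
blue px (284.2, 278.6) pred [282.8 288.1] axes mm (np.float64(53.5), np.float64(62.2)) P [0.4668 0.1591 0.06  ]
[0.47091034 0.15836312 0.0289546 ] [-3.25304094 -0.3386564   5.16560935]
```

Request:
jog_arm(
  commands=[
    [0.9, 0, 0, 0, 0, 0, 0],
    [0.9, 0, 0, 0, 0, 0, 0],
    [0.9, 0, 0, 0, 0, 0, 0],
    [0.9, 0, 0, 0, 0, 0, 0],
    [0.9, 0, 0, 0, 0, 0, 0],
  ],
)

```text
time: 7.17
position: [0.4715, 0.1586, 0.0285]
tool_rot: [0.005, 3.141, 0.0]
ft_force: [0.1, -0.4, -0.4]
grip_width: 0.874
grip_force: 0.0
```

Request:
jog_arm(
  commands=[
    [1, 0, 0, 0.03, 0, 0, 0],
    [1, 0, 0, 0.08, 0, 0, 0],
    [1, 0, 0, 0.14, 0, 0, 0],
    [1, 0, 0, 0.2, 0, 0, 0],
    [1, 0, 0, 0.26, 0, 0, 0],
  ],
)

```text
time: 7.58
position: [0.4712, 0.1583, 0.1598]
tool_rot: [-0.005, -3.141, 0.0]
ft_force: [-0.1, 1.0, -0.4]
grip_width: 0.998
grip_force: 0.0
```

Request:
jog_arm(
  commands=[
    [1, 0, 0, 0.07, 0, 0, 0],
    [1, 0, 0, 0.14, 0, 0, 0],
    [1, 0, 0, 0.21, 0, 0, 0],
    [1, 0, 0, 0.22, 0, 0, 0],
    [1, 0, 0, 0.22, 0, 0, 0],
  ],
)

```text
time: 8.0
position: [0.473, 0.1591, 0.2714]
tool_rot: [0.005, 3.137, 0.005]
ft_force: [0.7, -0.5, 0.1]
grip_width: 0.999
grip_force: 0.0
```

Run:
```python
from h import *
wblob("blue",(105,100,20),(125,255,255),(.471,.1585),.06,.056,fn="w4.png")
s=ctrl.get_state();print(s["position"],s["tool_rot"],s["ft_force"])
```

```text
blue px (282.5, 176.7) pred [282.3 177. ] axes mm (np.float64(53.5), np.float64(57.2)) P [0.4707 0.1588 0.06  ]
[0.47182431 0.15875435 0.26904873] [5.04516071e-03 3.14012717e+00 1.69182582e-03] [ 0.2255419   0.02545658 -1.06987413]
```

View pics/w4.png

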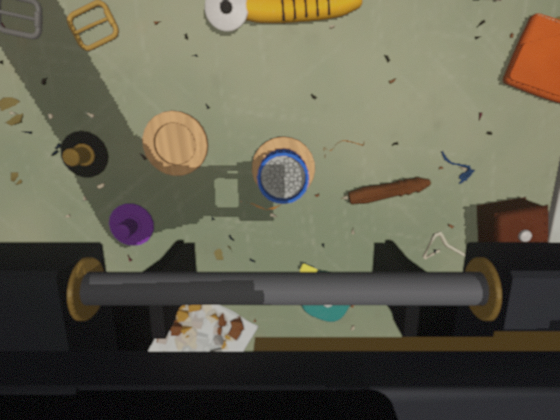

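Blue is home: its rim, at (282,177), is concentric with the foot. On to red.

Request:
jog_arm(
  commands=[
    [1, 0.033, -0.075, 0, 0, 0, 0],
    [1, 0.066, -0.15, 0, 0, 0, 0],
    [1, 0.1, -0.225, 0, 0, 0, 0],
    [1, 0.133, -0.3, 0, 0, 0, 0],
    [1, 0.166, -0.374, 0, 0, 0, 0],
  ],
)

```text
time: 8.47
position: [0.5538, -0.0303, 0.2663]
tool_rot: [-0.005, -3.138, 0.001]
ft_force: [0.8, 0.8, 0.1]
grip_width: 0.997
grip_force: 0.0
```

Request:
jog_arm(
  commands=[
    [1, 0.033, -0.075, 0, 0, 0, 0],
    [1, 0.066, -0.15, 0, 0, 0, 0],
    [1, 0.1, -0.225, -0.01, 0, 0, 0],
    [1, 0.133, -0.3, -0.02, 0, 0, 0],
    [1, 0.166, -0.374, -0.038, 0, 0, 0],
  ],
)

```text
time: 8.88
position: [0.6374, -0.2172, 0.2473]
tool_rot: [-0.005, -3.139, -0.001]
ft_force: [0.5, -0.2, 0.9]
grip_width: 1.001
grip_force: 0.0
```

Request:
jog_arm(
  commands=[
    [1, 0, 0, 0, 0, 0, 0],
    [1, 0, 0, 0, 0, 0, 0],
    [1, 0, 0, 0, 0, 0, 0],
    [1, 0, 0, 0, 0, 0, 0],
    [1, 0, 0, 0, 0, 0, 0],
  ],
)

```text
time: 9.3
position: [0.6377, -0.2132, 0.2498]
tool_rot: [0.001, 3.141, 0.002]
ft_force: [-0.7, 0.5, 0.6]
grip_width: 1.005
grip_force: 0.0
```

Run:
```python
from h import *
wblob("red",(0,160,40),(8,255,255),(.637,-.216),.042,.056,fn="w5.png")
s=ctrl.get_state();print(s["position"],s["tool_rot"])
```

```text
red px (278.8, 180.5) pred [280.5 179.7] axes mm (np.float64(53.6), np.float64(55.4)) P [ 0.6379 -0.2178  0.042 ]
[ 0.63775613 -0.21336674  0.25011963] [8.07792371e-04 3.14047668e+00 1.94714080e-03]
```

View pics/w5.png

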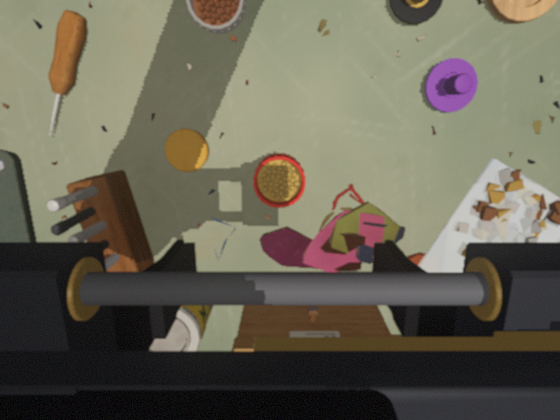

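Red's rim is at (279,181), with the wax clear at (187,150). I descend with a reduced opening to stay clear of the wax and the scraps.

Request:
jog_arm(
  commands=[
    [0.84, 0, -0.005, -0.07, 0, 0, 0],
    [0.84, 0, -0.005, -0.14, 0, 0, 0],
    [0.84, 0, -0.005, -0.21, 0, 0, 0],
    [0.84, 0, -0.005, -0.28, 0, 0, 0],
    [0.84, 0, -0.005, -0.35, 0, 0, 0],
  ],
)

```text
time: 9.77
position: [0.638, -0.2162, 0.0741]
tool_rot: [0.002, 3.139, 0.001]
ft_force: [0.8, -0.7, 0.7]
grip_width: 0.846
grip_force: 0.0
```

Request:
jog_arm(
  commands=[
    [0.84, 0, 0, -0.05, 0, 0, 0],
    [0.84, 0, 0, -0.1, 0, 0, 0],
    [0.84, 0, 0, -0.122, 0, 0, 0],
    [0.84, 0, 0, -0.122, 0, 0, 0],
    [0.84, 0, 0, -0.122, 0, 0, 0],
  ],
)

```text
time: 10.18
position: [0.638, -0.2173, 0.0144]
tool_rot: [0.003, 3.141, 0.0]
ft_force: [0.5, -0.5, 0.4]
grip_width: 0.837
grip_force: 0.0
```

Request:
jog_arm(
  commands=[
    [0.55, 0, 0, 0, 0, 0, 0],
    [0.55, 0, 0, 0, 0, 0, 0],
    [0.55, 0, 0, 0, 0, 0, 0],
    [0.55, 0, 0, 0, 0, 0, 0],
    [0.55, 0, 0, 0, 0, 0, 0],
  ],
  grip_force=15,
)

```text
time: 10.6
position: [0.6383, -0.2182, 0.0149]
tool_rot: [0.005, 3.14, -0.0]
ft_force: [-0.8, 0.1, 3.8]
grip_width: 0.628
grip_force: 15.0
```

Request:
jog_arm(
  commands=[
    [0.55, 0, 0, 0, 0, 0, 0],
    [0.55, 0, 0, 0, 0, 0, 0],
    [0.55, 0, 0, 0, 0, 0, 0],
    [0.55, 0, 0, 0, 0, 0, 0],
    [0.55, 0, 0, 0, 0, 0, 0],
  ],
)

```text
time: 11.02
position: [0.6383, -0.2182, 0.0149]
tool_rot: [0.005, 3.14, -0.0]
ft_force: [-0.6, 0.9, 6.4]
grip_width: 0.63
grip_force: 15.0
```

Request:
jog_arm(
  commands=[
    [0.55, 0, 0, 0.03, 0, 0, 0],
    [0.55, 0, 0, 0.08, 0, 0, 0],
    [0.55, 0, 0, 0.14, 0, 0, 0],
    [0.55, 0, 0, 0.19, 0, 0, 0],
    [0.55, 0, 0, 0.212, 0, 0, 0],
  ],
)

```text
time: 11.43
position: [0.639, -0.219, 0.1241]
tool_rot: [0.006, 3.136, -0.002]
ft_force: [1.2, 0.3, 0.5]
grip_width: 0.627
grip_force: 15.0
```

Request:
jog_arm(
  commands=[
    [0.55, -0.033, 0.075, 0, 0, 0, 0],
    [0.55, -0.066, 0.15, 0, 0, 0, 0],
    [0.55, -0.1, 0.225, 0, 0, 0, 0],
    [0.55, -0.133, 0.3, 0, 0, 0, 0],
    [0.55, -0.167, 0.377, 0, 0, 0, 0],
  ],
)

```text
time: 11.85
position: [0.5525, -0.0284, 0.1191]
tool_rot: [-0.006, -3.141, -0.0]
ft_force: [0.5, 0.6, -0.9]
grip_width: 0.628
grip_force: 15.0
```

Request:
jog_arm(
  commands=[
    [0.55, -0.033, 0.075, 0, 0, 0, 0],
    [0.55, -0.066, 0.15, 0, 0, 0, 0],
    [0.55, -0.1, 0.225, 0, 0, 0, 0],
    [0.55, -0.133, 0.3, 0, 0, 0, 0],
    [0.55, -0.166, 0.377, 0, 0, 0, 0],
  ],
)

```text
time: 12.27
position: [0.4696, 0.1597, 0.1195]
tool_rot: [-0.006, -3.141, -0.0]
ft_force: [-0.1, 0.4, -1.2]
grip_width: 0.629
grip_force: 15.0
```

Request:
jog_arm(
  commands=[
    [0.55, 0, 0, -0.03, 0, 0, 0],
    [0.55, 0, 0, -0.06, 0, 0, 0],
    [0.55, 0, 0, -0.07, 0, 0, 0],
    [0.55, 0, 0, -0.07, 0, 0, 0],
    [0.55, 0, 0, -0.07, 0, 0, 0],
  ],
)

```text
time: 12.68
position: [0.4712, 0.1577, 0.0846]
tool_rot: [-0.007, -3.141, 0.001]
ft_force: [0.3, 0.3, -0.6]
grip_width: 0.626
grip_force: 15.0
```

Run:
```python
from h import *
wblob("red",(0,160,40),(8,255,255),(.471,.1587),.113,.056,fn="w6.png")
s=ctrl.get_state();print(s["position"],s["tool_rot"])
```

```text
red px (283.9, 275.3) pred [284.8 284.4] axes mm (np.float64(53.0), np.float64(58.4)) P [0.4669 0.1584 0.113 ]
[0.47172533 0.15787132 0.08504112] [7.42111459e-03 3.14110896e+00 1.46058334e-04]
```

View pics/w6.png

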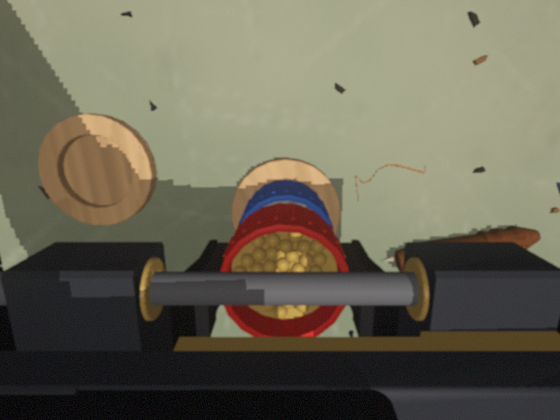

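Red (cols 221–348) is centred over blue (240–331). Lowering and releasing once home.

Request:
jog_arm(
  commands=[
    [0.55, 0, 0, -0.01, 0, 0, 0],
    [0.55, 0, 0, -0.018, 0, 0, 0],
    [0.55, 0, 0, -0.025, 0, 0, 0],
    [0.55, 0, 0, -0.031, 0, 0, 0],
    [0.55, 0, 0, -0.034, 0, 0, 0],
  ],
)

```text
time: 13.15
position: [0.4714, 0.1583, 0.0686]
tool_rot: [-0.006, -3.141, -0.0]
ft_force: [-7.0, -2.2, 20.7]
grip_width: 0.626
grip_force: 15.0
```

Request:
jog_arm(
  commands=[
    [0.55, 0, 0, -0.001, 0, 0, 0],
    [0.55, 0, 0, -0.001, 0, 0, 0],
    [0.55, 0, 0, -0.001, 0, 0, 0],
    [0.55, 0, 0, -0.001, 0, 0, 0],
    [0.55, 0, 0, -0.001, 0, 0, 0],
  ],
)

```text
time: 13.57
position: [0.4714, 0.1583, 0.0687]
tool_rot: [-0.006, -3.141, -0.001]
ft_force: [-4.8, -2.3, 13.7]
grip_width: 0.63
grip_force: 15.0
```

Request:
jog_arm(
  commands=[
    [0.9, 0, 0, 0, 0, 0, 0],
    [0.9, 0, 0, 0, 0, 0, 0],
    [0.9, 0, 0, 0, 0, 0, 0],
    [0.9, 0, 0, 0, 0, 0, 0],
    [0.9, 0, 0, 0, 0, 0, 0],
  ],
)

```text
time: 13.98
position: [0.4711, 0.1584, 0.0668]
tool_rot: [-0.005, -3.141, 0.0]
ft_force: [0.5, 0.9, -0.2]
grip_width: 0.875
grip_force: 0.0
```

Request:
jog_arm(
  commands=[
    [1, 0, 0, 0.03, 0, 0, 0],
    [1, 0, 0, 0.08, 0, 0, 0],
    [1, 0, 0, 0.14, 0, 0, 0],
    [1, 0, 0, 0.2, 0, 0, 0],
    [1, 0, 0, 0.26, 0, 0, 0],
  ],
)

```text
time: 14.4
position: [0.4709, 0.1582, 0.1982]
tool_rot: [-0.005, -3.141, 0.0]
ft_force: [1.3, 1.1, -0.0]
grip_width: 0.997
grip_force: 0.0
```

Request:
jog_arm(
  commands=[
    [1, 0, 0, 0.07, 0, 0, 0],
    [1, 0, 0, 0.14, 0, 0, 0],
    [1, 0, 0, 0.21, 0, 0, 0],
    [1, 0, 0, 0.22, 0, 0, 0],
    [1, 0, 0, 0.22, 0, 0, 0],
  ],
)

```text
time: 14.82
position: [0.4726, 0.1589, 0.3096]
tool_rot: [0.005, 3.137, 0.004]
ft_force: [-0.3, 0.2, -0.4]
grip_width: 1.002
grip_force: 0.0
```

Run:
```python
from h import *
wblob("red",(0,160,40),(8,255,255),(.471,.1587),.096,.056)
wblob("red side",(0,160,40),(8,255,255),(.471,.1587),.08,.056,n="side",fn="s1.png")
s=ctrl.get_state();print(s["position"],s["tool_rot"],s["ft_force"])
d=grab("side");f=d["frame"]
p=proj(d,[.471,.1587,.06]).astype(int);print(p,[proj(d,[.471,.1587,z]).round(1).tolist() for z in(.0,.012,.06,.096)])
cv2.imwrite("pics/s1c.png",cv2.resize(f[p[1]-60:p[1]+60,p[0]-80:p[0]+80],None,fx=5,fy=5,interpolation=cv2.INTER_CUBIC)[:,:,::-1])
```

```text
red px (282.7, 177.0) pred [282.7 177.1] axes mm (np.float64(54.3), np.float64(55.8)) P [0.4709 0.1588 0.096 ]
red side px (235.0, 160.0) pred [235.1 157.7] axes mm (np.float64(29.7), np.float64(37.5)) P [0.4682 0.1492 0.08  ]
[0.47080173 0.15839418 0.30601895] [-4.98494408e-03 -3.14044761e+00  8.07069524e-04] [ 0.21441057 -0.29302256 -0.5583018 ]
[235 163] [[236.0, 180.9], [235.9, 177.6], [235.3, 163.7], [234.9, 152.8]]
```

View pics/s1c.png

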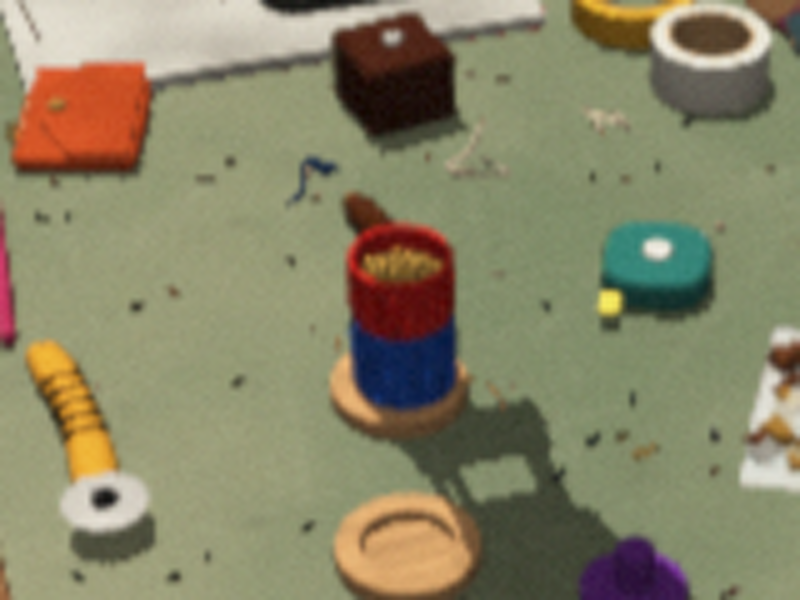

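Red is flush on blue: in the side crop the seam is straight with no gap. Next is white.

Request:
jog_arm(
  commands=[
    [1, 0, -0.08, 0, 0, 0, 0],
    [1, 0, -0.16, 0, 0, 0, 0],
    [1, 0, -0.24, 0, 0, 0, 0],
    [1, 0, -0.32, 0, 0, 0, 0],
    [1, 0, -0.4, 0, 0, 0, 0],
  ],
)

```text
time: 15.38
position: [0.4699, -0.0433, 0.3051]
tool_rot: [-0.004, -3.139, 0.001]
ft_force: [0.3, -0.9, -0.6]
grip_width: 1.001
grip_force: 0.0
```

Request:
jog_arm(
  commands=[
    [1, 0, -0.08, 0, 0, 0, 0],
    [1, 0, -0.16, 0, 0, 0, 0],
    [1, 0, -0.24, 0, 0, 0, 0],
    [1, 0, -0.32, 0, 0, 0, 0],
    [1, 0, -0.4, 0, 0, 0, 0],
  ],
)

```text
time: 15.8
position: [0.4699, -0.243, 0.3057]
tool_rot: [-0.004, -3.14, -0.002]
ft_force: [1.0, -0.2, -0.5]
grip_width: 1.001
grip_force: 0.0
```

Request:
jog_arm(
  commands=[
    [1, -0.01, -0.04, -0.05, 0, 0, 0],
    [1, -0.02, -0.078, -0.1, 0, 0, 0],
    [1, -0.02, -0.078, -0.135, 0, 0, 0],
    [1, -0.02, -0.078, -0.135, 0, 0, 0],
    [1, -0.02, -0.078, -0.135, 0, 0, 0],
  ],
)

```text
time: 16.22
position: [0.4601, -0.2797, 0.2379]
tool_rot: [-0.006, -3.138, -0.002]
ft_force: [0.2, 1.0, 0.9]
grip_width: 0.999
grip_force: 0.0
```

Run:
```python
from h import *
wblob("white",(0,0,110),(180,40,255),(.4605,-.28),.03,.056,fn="w7.png")
s=ctrl.get_state();print(s["position"],s["tool_rot"])
```

```text
white px (283.9, 180.5) pred [283.  181.6] axes mm (np.float64(57.7), np.float64(58.1)) P [ 0.4593 -0.279   0.03  ]
[ 0.46116941 -0.279696    0.23918566] [-3.77112773e-03 -3.14010126e+00 -5.94348180e-04]
```

View pics/w7.png

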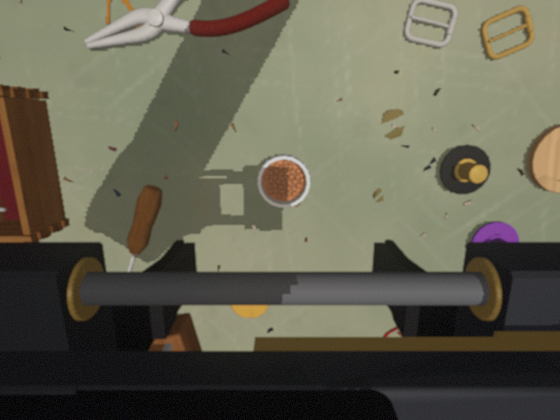

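White's rim is centred at (284,181). Grasping.

Request:
jog_arm(
  commands=[
    [0.9, -0.002, 0, -0.07, 0, 0, 0],
    [0.9, -0.002, 0, -0.14, 0, 0, 0],
    [0.9, -0.002, 0, -0.21, 0, 0, 0],
    [0.9, -0.002, 0, -0.28, 0, 0, 0],
    [0.9, -0.002, 0, -0.35, 0, 0, 0],
  ],
)

```text
time: 16.68
position: [0.4621, -0.2794, 0.0642]
tool_rot: [0.0, 3.139, 0.0]
ft_force: [1.2, -0.1, 0.4]
grip_width: 0.906
grip_force: 0.0
```

Request:
jog_arm(
  commands=[
    [0.9, 0, 0, -0.05, 0, 0, 0],
    [0.9, 0, 0, -0.09, 0, 0, 0],
    [0.9, 0, 0, -0.11, 0, 0, 0],
    [0.9, 0, 0, -0.118, 0, 0, 0],
    [0.9, 0, 0, -0.118, 0, 0, 0],
  ],
)

```text
time: 17.1
position: [0.461, -0.2801, 0.0059]
tool_rot: [0.003, 3.141, 0.0]
ft_force: [-0.4, 1.0, 0.1]
grip_width: 0.9
grip_force: 0.0
```

Request:
jog_arm(
  commands=[
    [0.55, 0, 0, 0, 0, 0, 0],
    [0.55, 0, 0, 0, 0, 0, 0],
    [0.55, 0, 0, 0, 0, 0, 0],
    [0.55, 0, 0, 0, 0, 0, 0],
    [0.55, 0, 0, 0, 0, 0, 0],
  ],
  grip_force=15,
)

```text
time: 17.52
position: [0.4608, -0.2806, 0.0064]
tool_rot: [0.005, 3.14, 0.0]
ft_force: [-0.0, 1.5, 2.7]
grip_width: 0.645
grip_force: 15.0
```

Request:
jog_arm(
  commands=[
    [0.55, 0, 0, 0, 0, 0, 0],
    [0.55, 0, 0, 0, 0, 0, 0],
    [0.55, 0, 0, 0, 0, 0, 0],
    [0.55, 0, 0, 0, 0, 0, 0],
    [0.55, 0, 0, 0, 0, 0, 0],
  ],
)

```text
time: 17.93
position: [0.4608, -0.2806, 0.0063]
tool_rot: [0.005, 3.14, 0.0]
ft_force: [-0.1, 0.3, 7.2]
grip_width: 0.644
grip_force: 15.0
```

Request:
jog_arm(
  commands=[
    [0.55, 0, 0, 0.03, 0, 0, 0],
    [0.55, 0, 0, 0.09, 0, 0, 0],
    [0.55, 0, 0, 0.16, 0, 0, 0],
    [0.55, 0, 0, 0.22, 0, 0, 0],
    [0.55, 0, 0, 0.27, 0, 0, 0],
  ],
)

```text
time: 18.35
position: [0.4602, -0.281, 0.1424]
tool_rot: [0.006, 3.141, -0.001]
ft_force: [0.1, -0.5, -0.5]
grip_width: 0.643
grip_force: 15.0
```

Request:
jog_arm(
  commands=[
    [0.55, 0, 0.08, 0, 0, 0, 0],
    [0.55, 0, 0.16, 0, 0, 0, 0],
    [0.55, 0, 0.24, 0, 0, 0, 0],
    [0.55, 0, 0.32, 0, 0, 0, 0],
    [0.55, 0, 0.4, 0, 0, 0, 0],
  ],
)

```text
time: 18.77
position: [0.4596, -0.0786, 0.1406]
tool_rot: [0.006, 3.141, 0.002]
ft_force: [0.8, 0.7, -1.5]
grip_width: 0.646
grip_force: 15.0
```

Request:
jog_arm(
  commands=[
    [0.55, 0, 0.08, 0, 0, 0, 0],
    [0.55, 0, 0.16, 0, 0, 0, 0],
    [0.55, 0, 0.24, 0, 0, 0, 0],
    [0.55, 0, 0.32, 0, 0, 0, 0],
    [0.55, 0, 0.4, 0, 0, 0, 0],
  ],
)

```text
time: 19.18
position: [0.4596, 0.1213, 0.1405]
tool_rot: [0.005, 3.142, 0.002]
ft_force: [0.2, -0.1, -1.2]
grip_width: 0.64
grip_force: 15.0
```

Request:
jog_arm(
  commands=[
    [0.55, 0.011, 0.04, 0, 0, 0, 0],
    [0.55, 0.021, 0.078, 0, 0, 0, 0],
    [0.55, 0.021, 0.078, -0.03, 0, 0, 0],
    [0.55, 0.021, 0.078, -0.05, 0, 0, 0],
    [0.55, 0.021, 0.078, -0.05, 0, 0, 0],
  ],
)

```text
time: 19.6
position: [0.4687, 0.1572, 0.1131]
tool_rot: [-0.006, -3.137, 0.005]
ft_force: [-0.7, -0.4, -0.3]
grip_width: 0.64
grip_force: 15.0
```

Run:
```python
from h import *
wblob("white",(0,0,110),(180,40,255),(.4705,.1587),.14,.056,fn="w8.png")
s=ctrl.get_state();print(s["position"],s["tool_rot"])
```

```text
white px (290.8, 273.4) pred [285.9 286.9] axes mm (np.float64(53.6), np.float64(62.8)) P [0.4643 0.1608 0.14  ]
[0.46944805 0.15700417 0.11415445] [-0.00719833 -3.13869508  0.00343504]
```

View pics/w8.png

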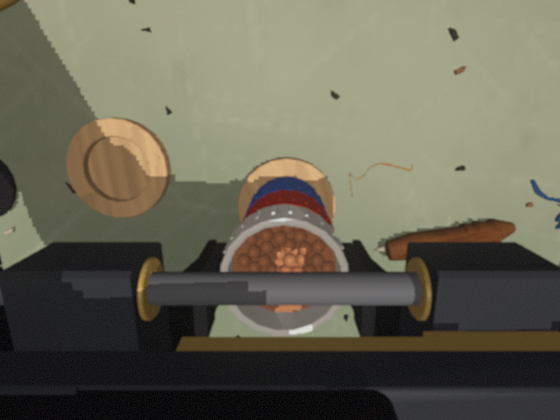

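White (cols 222–348, centre 285) sits over red (243–332, centre 287), so I nudge 1 mm in +y while lowering.

Request:
jog_arm(
  commands=[
    [0.55, 0, 0.002, -0.01, 0, 0, 0],
    [0.55, 0, 0.002, -0.02, 0, 0, 0],
    [0.55, 0, 0.002, -0.028, 0, 0, 0],
    [0.55, 0, 0.002, -0.035, 0, 0, 0],
    [0.55, 0, 0.002, -0.039, 0, 0, 0],
  ],
)

```text
time: 20.07
position: [0.4707, 0.1593, 0.0961]
tool_rot: [-0.006, -3.141, -0.0]
ft_force: [-3.8, -2.2, 18.0]
grip_width: 0.64
grip_force: 15.7
```

Request:
jog_arm(
  commands=[
    [0.55, 0, 0, -0.001, 0, 0, 0],
    [0.55, 0, 0, -0.001, 0, 0, 0],
    [0.55, 0, 0, -0.001, 0, 0, 0],
    [0.55, 0, 0, -0.001, 0, 0, 0],
    [0.55, 0, 0, -0.001, 0, 0, 0],
  ],
)

```text
time: 20.48
position: [0.471, 0.1593, 0.0964]
tool_rot: [0.006, 3.142, 0.001]
ft_force: [-1.5, -1.0, 5.1]
grip_width: 0.64
grip_force: 15.4
```

Seated at the home height (0.096). Release, rise and go to the lid.

Request:
jog_arm(
  commands=[
    [0.9, 0, 0, 0, 0, 0, 0],
    [0.9, 0, 0, 0, 0, 0, 0],
    [0.9, 0, 0, 0, 0, 0, 0],
    [0.9, 0, 0, 0, 0, 0, 0],
    [0.9, 0, 0, 0, 0, 0, 0],
  ],
)

```text
time: 20.9
position: [0.4707, 0.1595, 0.0955]
tool_rot: [-0.005, -3.142, -0.0]
ft_force: [0.3, 0.9, -0.6]
grip_width: 0.878
grip_force: 0.0
```

Request:
jog_arm(
  commands=[
    [1, 0, 0, 0.03, 0, 0, 0],
    [1, 0, 0, 0.1, 0, 0, 0],
    [1, 0, 0, 0.17, 0, 0, 0],
    [1, 0, 0, 0.24, 0, 0, 0],
    [1, 0, 0, 0.3, 0, 0, 0],
  ],
)

```text
time: 21.32
position: [0.471, 0.1594, 0.2479]
tool_rot: [0.006, 3.14, 0.002]
ft_force: [0.5, 0.6, -0.1]
grip_width: 0.996
grip_force: 0.0
```

Request:
jog_arm(
  commands=[
    [1, 0, 0, 0.07, 0, 0, 0],
    [1, 0, 0, 0.14, 0, 0, 0],
    [1, 0, 0, 0.16, 0, 0, 0],
    [1, 0, 0, 0.16, 0, 0, 0],
    [1, 0, 0, 0.16, 0, 0, 0],
  ],
)

```text
time: 21.73
position: [0.4707, 0.1595, 0.3252]
tool_rot: [0.005, 3.141, 0.0]
ft_force: [0.1, 0.5, -0.4]
grip_width: 0.997
grip_force: 0.0
```

Run:
```python
from h import *
P=wblob("white",(0,0,110),(180,40,255),(.4708,.159),.12,.056)
s=ctrl.get_state();print(s["position"],s["tool_rot"])
d=grab("side");f=d["frame"];p=proj(d,[.471,.1587,.07]).astype(int)
cv2.imwrite("pics/s2c.png",cv2.resize(f[p[1]-45:p[1]+45,p[0]-60:p[0]+60],None,fx=6,fy=6,interpolation=cv2.INTER_CUBIC)[:,:,::-1])
```

```text
white px (284.2, 180.0) pred [282.9 180.9] axes mm (np.float64(56.8), np.float64(57.2)) P [0.4699 0.1604 0.12  ]
[0.4701623  0.15934107 0.32417008] [-5.03011920e-03 -3.13995454e+00  1.38139385e-03]
```

View pics/s2c.png

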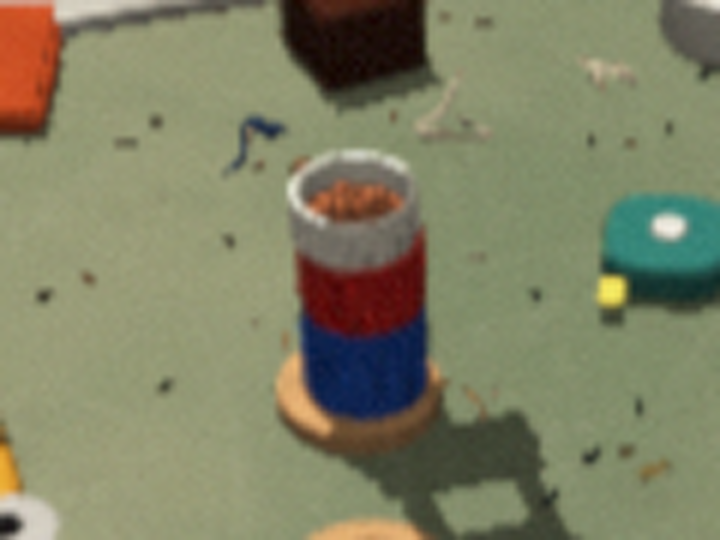

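White is flush: three even bands in the side crop with straight seams. Its rim is at (284,180), which gives (0.470, 0.160). Now the black lid.

Request:
jog_arm(
  commands=[
    [1, 0, -0.08, 0, 0, 0, 0],
    [1, 0, -0.16, 0, 0, 0, 0],
    [1, 0, -0.24, 0, 0, 0, 0],
    [1, 0, -0.32, 0, 0, 0, 0],
    [1, 0, -0.4, 0, 0, 0, 0],
  ],
)

```text
time: 22.25
position: [0.4695, -0.0423, 0.3238]
tool_rot: [-0.004, -3.139, 0.001]
ft_force: [1.0, 0.0, 0.5]
grip_width: 1.001
grip_force: 0.0
```

Request:
jog_arm(
  commands=[
    [1, -0.02, -0.04, -0.05, 0, 0, 0],
    [1, -0.041, -0.076, -0.1, 0, 0, 0],
    [1, -0.041, -0.076, -0.151, 0, 0, 0],
    [1, -0.041, -0.076, -0.151, 0, 0, 0],
    [1, -0.041, -0.076, -0.151, 0, 0, 0],
  ],
)

```text
time: 22.67
position: [0.4488, -0.0782, 0.2486]
tool_rot: [-0.005, -3.138, 0.001]
ft_force: [0.3, 1.0, 0.8]
grip_width: 1.002
grip_force: 0.0
```

Request:
jog_arm(
  commands=[
    [1, 0, 0, 0, 0, 0, 0],
    [1, 0, 0, 0, 0, 0, 0],
    [1, 0, 0, 0, 0, 0, 0],
    [1, 0, 0, 0, 0, 0, 0],
    [1, 0, 0, 0, 0, 0, 0],
  ],
)

```text
time: 23.08
position: [0.4507, -0.0782, 0.2506]
tool_rot: [0.004, 3.141, -0.0]
ft_force: [0.3, 0.3, -0.5]
grip_width: 1.002
grip_force: 0.0
```

Run:
```python
from h import *
wblob("disc",(0,0,0),(180,255,60),(.450,-.078),.01,.056,fn="w9.png",k=1.15)
wblob("knob",(12,90,60),(30,255,255),(.450,-.078),.037,.020,k=1.5)
s=ctrl.get_state();print(s["position"],s["tool_rot"])
```

```text
disc px (283.3, 175.6) pred [283.7 174.4] axes mm (np.float64(52.1), np.float64(53.2)) P [ 0.4514 -0.0785  0.01  ]
knob px (284.2, 177.4) pred [283.7 178.8] axes mm (np.float64(24.9), np.float64(25.5)) P [ 0.4485 -0.0775  0.037 ]
[ 0.45043618 -0.07837971  0.25037149] [4.61805361e-03 3.14112846e+00 2.94478323e-05]
```

View pics/w9.png

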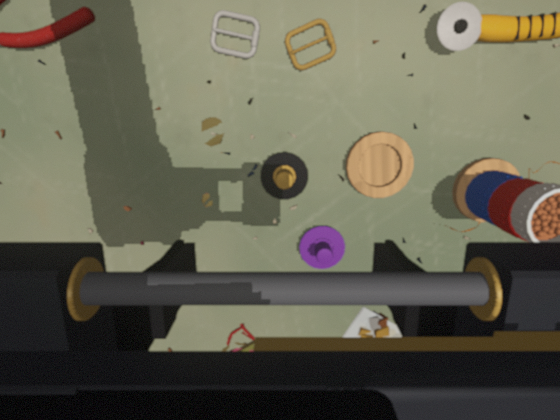

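The black lid's knob is at (284,177) and centred. The purple lid at (322,247) is clear of the fingers. Grasping the knob.

Request:
jog_arm(
  commands=[
    [0.6, 0, 0, -0.07, 0, 0, 0],
    [0.6, 0, 0, -0.14, 0, 0, 0],
    [0.6, 0, 0, -0.21, 0, 0, 0],
    [0.6, 0, 0, -0.28, 0, 0, 0],
    [0.6, 0, 0, -0.35, 0, 0, 0],
  ],
)

```text
time: 23.6
position: [0.4505, -0.0783, 0.0741]
tool_rot: [0.005, 3.139, 0.003]
ft_force: [0.8, 1.5, -0.2]
grip_width: 0.703
grip_force: 0.0
```

Request:
jog_arm(
  commands=[
    [0.6, 0, 0, -0.05, 0, 0, 0],
    [0.6, 0, 0, -0.09, 0, 0, 0],
    [0.6, 0, 0, -0.115, 0, 0, 0],
    [0.6, 0, 0, -0.122, 0, 0, 0],
    [0.6, 0, 0, -0.122, 0, 0, 0],
  ],
)

```text
time: 24.02
position: [0.4495, -0.0788, 0.0134]
tool_rot: [-0.005, -3.139, 0.002]
ft_force: [0.1, -0.6, 0.2]
grip_width: 0.602
grip_force: 0.0
```

Request:
jog_arm(
  commands=[
    [0.15, 0, 0, 0, 0, 0, 0],
    [0.15, 0, 0, 0, 0, 0, 0],
    [0.15, 0, 0, 0, 0, 0, 0],
    [0.15, 0, 0, 0, 0, 0, 0],
    [0.15, 0, 0, 0, 0, 0, 0],
  ],
  grip_force=15,
)

```text
time: 24.43
position: [0.4507, -0.0783, 0.0147]
tool_rot: [0.005, 3.14, 0.002]
ft_force: [0.2, 0.3, -0.6]
grip_width: 0.308
grip_force: 0.0
```

Request:
jog_arm(
  commands=[
    [0.15, 0, 0, 0, 0, 0, 0],
    [0.15, 0, 0, 0, 0, 0, 0],
    [0.15, 0, 0, 0, 0, 0, 0],
    [0.15, 0, 0, 0, 0, 0, 0],
    [0.15, 0, 0, 0, 0, 0, 0],
  ],
)

```text
time: 24.85
position: [0.4505, -0.0783, 0.0144]
tool_rot: [0.005, 3.141, 0.001]
ft_force: [-0.5, 0.8, 5.4]
grip_width: 0.227
grip_force: 15.0
```

Request:
jog_arm(
  commands=[
    [0.15, 0, 0, 0.03, 0, 0, 0],
    [0.15, 0, 0, 0.09, 0, 0, 0],
    [0.15, 0, 0, 0.16, 0, 0, 0],
    [0.15, 0, 0, 0.23, 0, 0, 0],
    [0.15, 0, 0, 0.302, 0, 0, 0],
  ],
)

```text
time: 25.27
position: [0.4495, -0.0792, 0.166]
tool_rot: [-0.007, -3.141, 0.0]
ft_force: [1.3, 1.6, -0.3]
grip_width: 0.223
grip_force: 15.0
```

Request:
jog_arm(
  commands=[
    [0.15, 0.008, 0.08, 0, 0, 0, 0],
    [0.15, 0.016, 0.16, 0, 0, 0, 0],
    [0.15, 0.024, 0.24, 0, 0, 0, 0],
    [0.15, 0.032, 0.32, 0, 0, 0, 0],
    [0.15, 0.04, 0.4, 0, 0, 0, 0],
  ],
)

```text
time: 25.68
position: [0.4699, 0.1233, 0.1648]
tool_rot: [-0.005, -3.142, -0.002]
ft_force: [0.9, -0.4, -0.6]
grip_width: 0.224
grip_force: 15.0
```

Request:
jog_arm(
  commands=[
    [0.15, 0, 0.04, 0, 0, 0, 0],
    [0.15, 0, 0.076, 0, 0, 0, 0],
    [0.15, 0, 0.076, -0.02, 0, 0, 0],
    [0.15, 0, 0.076, -0.03, 0, 0, 0],
    [0.15, 0, 0.076, -0.03, 0, 0, 0],
  ],
)

```text
time: 26.1
position: [0.4693, 0.157, 0.1483]
tool_rot: [-0.009, -3.139, 0.004]
ft_force: [0.1, 0.1, -1.4]
grip_width: 0.226
grip_force: 15.0
```

Run:
```python
from h import *
d=grab("wrist","w10.png"); s=ctrl.get_state();print(s["position"],s["tool_rot"],s["grip_width"])
f=d["frame"];cv2.imwrite("pics/w10c.png",cv2.resize(f[120:360,160:420],None,fx=2.4,fy=2.4)[:,:,::-1])
```

```text
[0.46971443 0.15691395 0.14904811] [-1.01853942e-02 -3.13976469e+00  2.47078911e-03] 0.22539446570643312
```

View pics/w10c.png

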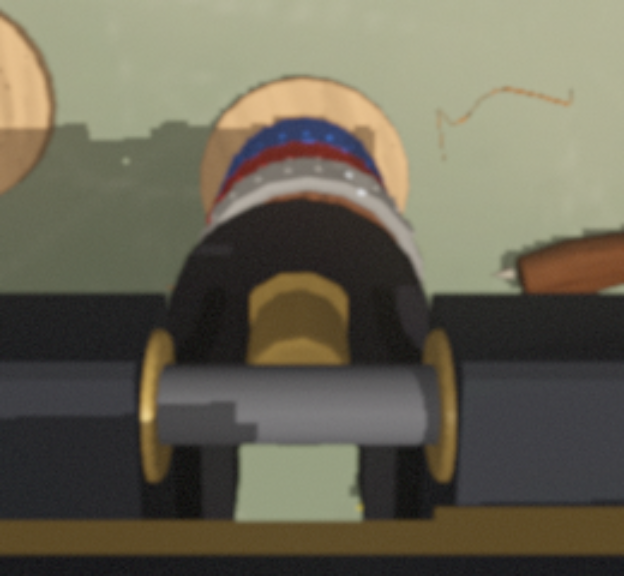

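The lid is nearly centred. The white rim shows slightly to the right (about 1–2 mm +y), so I nudge +1 mm and settle before lowering.

Request:
jog_arm(
  commands=[
    [0.15, 0, 0.002, 0, 0, 0, 0],
    [0.15, 0, 0.002, 0, 0, 0, 0],
    [0.15, 0, 0.002, -0.006, 0, 0, 0],
    [0.15, 0, 0.002, -0.012, 0, 0, 0],
    [0.15, 0, 0.002, -0.018, 0, 0, 0],
  ],
)

```text
time: 26.57
position: [0.4703, 0.1603, 0.1409]
tool_rot: [0.006, 3.141, 0.001]
ft_force: [0.6, 0.7, -0.6]
grip_width: 0.225
grip_force: 15.0
```

Request:
jog_arm(
  commands=[
    [0.15, 0, 0, -0.006, 0, 0, 0],
    [0.15, 0, 0, -0.012, 0, 0, 0],
    [0.15, 0, 0, -0.018, 0, 0, 0],
    [0.15, 0, 0, -0.024, 0, 0, 0],
    [0.15, 0, 0, -0.026, 0, 0, 0],
  ],
)

```text
time: 26.98
position: [0.4705, 0.1606, 0.1283]
tool_rot: [0.005, 3.141, 0.0]
ft_force: [-2.4, -1.6, 9.0]
grip_width: 0.229
grip_force: 15.0
```

Request:
jog_arm(
  commands=[
    [0.15, 0, 0, -0.001, 0, 0, 0],
    [0.15, 0, 0, -0.001, 0, 0, 0],
    [0.15, 0, 0, -0.001, 0, 0, 0],
    [0.15, 0, 0, -0.001, 0, 0, 0],
    [0.15, 0, 0, -0.001, 0, 0, 0],
  ],
)

```text
time: 27.4
position: [0.4706, 0.1607, 0.1284]
tool_rot: [0.005, 3.141, 0.001]
ft_force: [-1.8, -0.5, 6.8]
grip_width: 0.221
grip_force: 15.0
```

Home height reached with light force. Open, rise and check.

Request:
jog_arm(
  commands=[
    [0.6, 0, 0, 0, 0, 0, 0],
    [0.6, 0, 0, 0, 0, 0, 0],
    [0.6, 0, 0, 0, 0, 0, 0],
    [0.6, 0, 0, 0, 0, 0, 0],
    [0.6, 0, 0, 0, 0, 0, 0],
  ],
)

```text
time: 27.82
position: [0.4701, 0.1604, 0.1274]
tool_rot: [-0.005, -3.141, 0.0]
ft_force: [0.5, -0.1, 0.2]
grip_width: 0.519
grip_force: 0.0
```

Request:
jog_arm(
  commands=[
    [0.6, 0, 0, 0.03, 0, 0, 0],
    [0.6, 0, 0, 0.09, 0, 0, 0],
    [0.6, 0, 0, 0.15, 0, 0, 0],
    [0.6, 0, 0, 0.22, 0, 0, 0],
    [0.6, 0, 0, 0.28, 0, 0, 0],
  ],
)

```text
time: 28.23
position: [0.4703, 0.1603, 0.2695]
tool_rot: [0.006, 3.141, 0.001]
ft_force: [0.7, 0.7, 1.1]
grip_width: 0.597
grip_force: 0.0
```

Request:
jog_arm(
  commands=[
    [0.6, 0, 0, 0.03, 0, 0, 0],
    [0.6, 0, 0, 0.06, 0, 0, 0],
    [0.6, 0, 0, 0.06, 0, 0, 0],
    [0.6, 0, 0, 0.06, 0, 0, 0],
    [0.6, 0, 0, 0.06, 0, 0, 0],
  ],
)

```text
time: 28.65
position: [0.4697, 0.1603, 0.2965]
tool_rot: [-0.005, -3.14, 0.001]
ft_force: [-0.2, 0.3, 0.2]
grip_width: 0.603
grip_force: 0.0
```

Run:
```python
from h import *
s=ctrl.get_state();print(s["position"],s["ft_force"],s["grip_width"])
d=grab("side");f=d["frame"];p=proj(d,[.471,.1587,.08]).astype(int)
print("expected px lid top/disc/foot",[(proj(d,[.4705,.16,z])-p+[60,45])*6 for z in(.151,.124,.0)])
cv2.imwrite("pics/s3c.png",cv2.resize(f[p[1]-45:p[1]+45,p[0]-60:p[0]+60],None,fx=6,fy=6,interpolation=cv2.INTER_CUBIC)[:,:,::-1])
```

```text
[0.46974714 0.16030936 0.29649664] [-0.2144118   0.29791363  0.23144652] 0.6025640017011998
expected px lid top/disc/foot [array([353.06654716, 139.72703254]), array([355.20230257, 191.42873426]), array([364.31541632, 412.03615307])]
```

View pics/s3c.png

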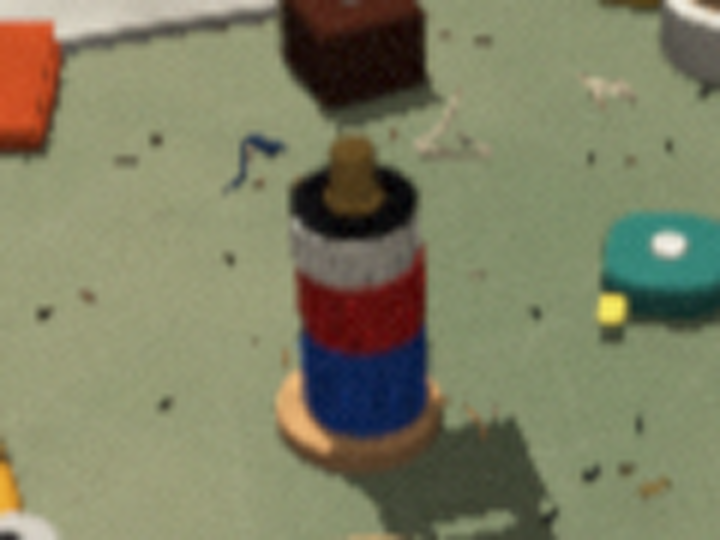

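The tower stands complete. The lid is flush and level, and the knob top at (353,142) matches the expected (353,140). The gripper is well clear, so I hand in.

```bash
python3 -c "
from bench import ctrl; print(ctrl.close_job())"
```

```text
the job is handed in; nothing more can be done
None
```

The rivet tower stands complete on the left foot, stacked blue, red, white and then the black lid, each seated as far as the pictures show; the job was handed in at about 29 s, and the beeswax, tape measure and slicker were not touched.

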